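# Stand the bronze pasta die in its rack slot

### The job

The washed pasta dies are leaning in their draining cradles. Take the copper-coloured bronze die and stand it upright between the blue tines of the rack, lowering it until it sits fully down on the rack's two rails before you let go. Leave the white die and the silver die where they are.

Things in the scene. Friction and masses are not known exactly. Their poses are not given: they have to be found in the camera images.
- die_bronze: copper-coloured bronze die: disc 84 mm across, 12 mm thick, 0.4-0.65 kg. Origin at its centre, x normal to its faces. Starts in a fixed grey cradle leaning 12 degrees from upright, top edge towards the robot; z then points up the lean. Two cradle rails carry it; a plate backs its robot side up to centre height, leaving the upper 38 mm free on both sides to pinch across the thickness.
- slot_blue (a point): where the centre of a die seated in the blue slot lies, 69 mm above the table. x: level, along the rack and a seated die's axis (either way round); z up. Two round rails 8 mm thick along x at y = -25 and 25 mm, tops 34 mm above the table, carry the die's rim. Four blue tines 6 mm thick stand on them, leaving 26 mm clear along x; tops 80 mm above the table. Dark wood foot 190 x 100 x 14 mm.
- die_white: white plastic die of the same size and form (disc 84 x 12 mm, origin at its centre, x normal to its faces), leaning in the same way in the other grey cradle; which cradle is where varies. To be left alone.
- die_steel: silver die of the same size and form (disc 84 x 12 mm, origin at its centre, x normal to its faces), standing upright between the rack's bare steel tines, 90 mm along the rack (-x) from the blue slot. To be left alone.
Mind the look-alikes: they are no part of the job. Of the things that look like the part that bears slot_blue, the smallest one is meant.

How it is judged:
By the outcome, as a careful person would: the job done as asked, in the order asked, and still so for the second after the job is handed in, with the robot touching nothing.
It also fails if it takes over 40 s, if anything falls off the work surface, if the arm or the gripper's body presses on something with over 40 N, if the wrist force passes 120 N, or if a joint passes its speed limit or range.

### The arm

A 7-joint arm with a two-finger parallel gripper is mounted at the origin on the work surface. World frame = base frame: x ahead of the robot, y to its left, z up, the work surface at z = 0. Lengths are in m, angles in rad, forces in N, time in s.
With the tool pointing down it reaches from about 0.4 to 0.85 m from the base axis. Payload 10.4 kg.
Tool frame: the origin (TCP) lies between the finger pads; the fingertips stand ahead of it and the grasp point (between the pads) lies 5 mm behind it (manip.tip_extent is the z of the fingertips in the tool frame, in m); z points along the fingers, y is the line along which they close (so a half turn about z gives the same grasp; the last joint's range is limited). The gripper opens to 85 mm and grips with 20 to 120 N. Pads are 22 mm wide; open, the fingers measure 114 mm over their backs; the gripper's body (76 mm by 85 mm) begins 54 mm behind the grasp point. The pads swing forward as they close: fully open they stand 13 mm farther back than shut.
Start: joints at [-1.35, 0.332, -0.065, 1.46, 0.022, 1.35, -0.088], TCP at [0.151, 0.607, 0.245] pointing down, gripper open.
Joint ranges: [-2.6, 2.6], [-0.5, 2.12], [-1.47, 1.34], [0.16, 2.42], [-1.27, 4.41], [0.06, 2.06], [-2.6, 2.6]. Speed limits (rad/s): [2.22, 2.22, 2.79, 2.79, 3.14, 3.14, 3.14].

### API

Orientations are given as a unit quaternion [x, y, z, w].
In Python, from workcell import status, viewer, manip gives the robot as it stands.
- The arm moves only by the tool play_rows, never from a script. Its argument "plan" is one flat list of numbers, 7 for each row, row after row: the turn, a rotation vector about the tool's x, y, z in degrees, then the shift along the tool's x, y, z in m, then the opening, from 0 (shut) to 1 (fully open). In form: [ax, ay, az, dx, dy, dz, grip, ax, ay, az, dx, dy, dz, grip, ...]. A call has 1 to 20 rows; each row is the pose to reach, as a shift and turn from the pose commanded when the call began, along the tool's axes at that moment; what a row does not reach only later rows make up. A row lasts 1/8 s, in which the tool goes at most 62.5 mm and 10.7 degrees, less where a joint would pass 70% of its speed; a pose out of reach is approached as far as the arm can. A call with a gripper value outside its range is refused whole. The fingers move at their own pace and stop on an object; "squeeze" is the grip in N (left out, the last holds). Time passes only in rows, so rows that repeat a pose let the fingers close. It gives the time, the measured TCP pose, the force, the opening and the grip force at its end, in the units of the state.
- status.get_obs(): the state, without advancing time (a new reading comes with each control period).
- viewer.camera(name): name is "scene" or "top" or "wrist"; returns the picture (384x512x3 uint8, red, green, blue); there is no depth.
- viewer.camera_model(name): a dict with "fx", "fy", "cx", "cy" (pixels), "R" (3x3) and "t" (3): a world point X has camera coordinates R X + t. Camera axes: x right, y down, z forward; pixel columns grow to the right and rows downward; lengths in m; the calibration is good to about 2 mm. A picture is of the moment at which its call begins: read the wrist's pose just before it. camera_model takes no time and is no camera call; for the wrist camera it gives the pose at the moment of the call.
- manip.hand_in(): hands the job in; it is judged then, once.
The state is a dict: "clock": time; "joint_pos": joint angles; "joint_velocities": joint speeds; "tau": joint torques, N m; "position": TCP position; "ee_rot": TCP orientation; "ft_force": force on the tool from outside, world axes, zero at the start; "torque": the same for the moment, N m; "grip_width": opening from 0.0 (shut) to 1.0 (fully open); "grasp_force": force on a finger pad.
Only numpy, scipy, OpenCV 4.12 (cv2) and the standard library are available. Lean on these libraries where they do the work, as an engineer would, in place of code of your own. Each camera call takes 0.05 s, during which the arm holds its last target. There are 200 camera calls.

## Working session

There is one attempt and no reset: what is moved stays moved. The work goes in short steps, Python scripts to look and compute and a tool call to move; the robot and the scene stay as the last step left them, time stands still between calls to the robot, and variables do not carry over. Pictures are saved under pics/ and viewed, at most 10 in all, crops included, and the job is handed in when it is done.

Besides the shell and the picture viewer there is one more tool, called after ">>>" as name(argument=value, ...), one argument or row to a line, values as JSON. play_rows: Moves the arm, as the interface text tells. Its arguments: {"type":"object","properties":{"plan":{"type":"array","items":{"type":"number"}},"squeeze":{"type":"number"}},"required":["plan"]}

```bash
mkdir -p pics
python3 - <<'E'
from workcell import status, viewer, manip
import cv2
o=status.get_obs()
print({k:o[k] for k in('clock','position','ee_rot','grip_width','ft_force')},manip.tip_extent)
for n in('scene','top'):
    cv2.imwrite(f'pics/{n}0.png',viewer.camera(n)[:,:,::-1]); m=viewer.camera_model(n); print(n,m)
E
```

```text
{'clock': 0.0, 'position': array([0.150768  , 0.60617745, 0.24450859]), 'ee_rot': array([ 1.21579896e-01,  9.92581386e-01, -7.19921530e-04, -4.98632142e-05]), 'grip_width': 1.002781868871126, 'ft_force': array([-0.32357958,  0.57299532,  0.46313841])} 0.014
scene {'fx': 418.6556902069473, 'fy': 418.6556902069473, 'cx': 256.5225068624905, 'cy': 195.64882755796756, 'R': array([[ 0.00312143,  0.99995367,  0.00910543],
       [ 0.52318471,  0.00612682, -0.85219729],
       [-0.8522136 ,  0.0074239 , -0.52314135]]), 't': array([ 0.01015467, -0.15493477,  1.58291671])}
top {'fx': 367.6056995303529, 'fy': 367.6056995303529, 'cx': 257.1223139898147, 'cy': 192.89798727133797, 'R': array([[-0.02719318, -0.99927792,  0.02653632],
       [-0.98329864,  0.02196057, -0.18066965],
       [ 0.17995644, -0.03100611, -0.98318579]]), 't': array([-0.0096281 ,  0.43716896,  0.94213113])}
```

View pics/scene0.png

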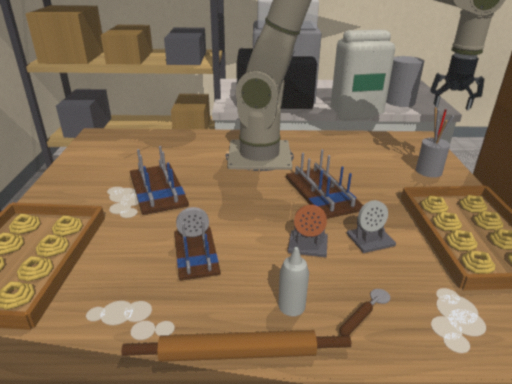

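View pics/top0.png

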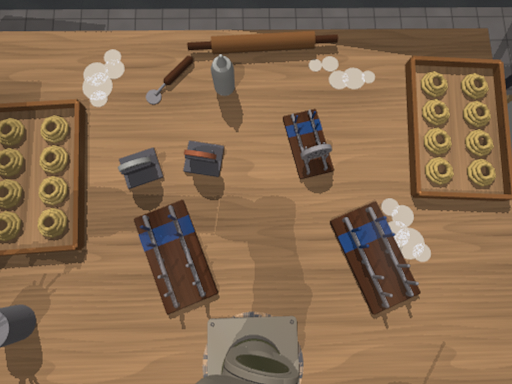

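The pictures show three blue-marked racks in the top view: (308,143), which holds the silver die, (175,257), and (375,257). The rack at (308,143) is clearly the smallest and holds the silver die, so it's the one meant. The bronze die is at (200,155) and the white die at (137,165). I'll confirm with one enlarged crop.

Run:
```python
import cv2,numpy as np
a=cv2.imread('pics/top0.png')[95:195,180:345]; b=cv2.imread('pics/scene0.png')[195:290,165:335]
a=cv2.resize(a,(495,300),interpolation=cv2.INTER_CUBIC); b=cv2.resize(b,(495,277),interpolation=cv2.INTER_CUBIC)
cv2.imwrite('pics/crop0.png',np.vstack([a,b]))
```

```text
(no output)
```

View pics/crop0.png

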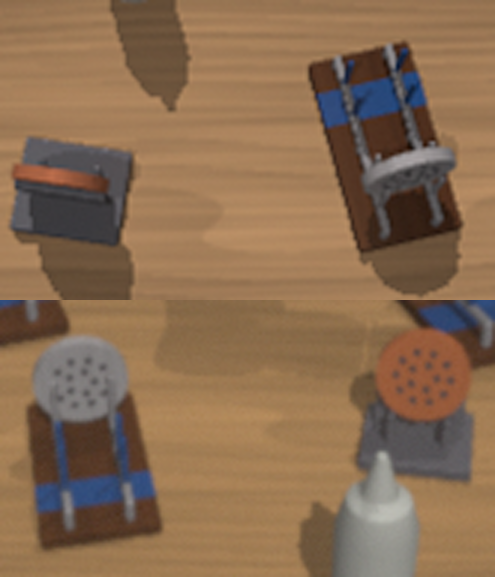

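The crop confirms the small rack: the silver die is at its near end, and the blue band and blue tines are at its far end, at about top (303,127). The bronze die leans in its cradle at top (200,155). Next I'll measure both.

```bash
cat > h.py <<'E'
import cv2,numpy as np
from workcell import status,viewer,manip
from scipy.spatial.transform import Rotation as Ro
def ray(m,p):
    R=np.array(m['R']);t=np.array(m['t'])
    d=R.T@np.array([(p[0]-m['cx'])/m['fx'],(p[1]-m['cy'])/m['fy'],1.]); return -R.T@t,d/np.linalg.norm(d)
def plane(m,p,z):
    c,d=ray(m,p); return c+d*(z-c[2])/d[2]
def tri(rs):
    A=sum(np.eye(3)-np.outer(d,d) for c,d in rs); b=sum((np.eye(3)-np.outer(d,d))@c for c,d in rs); return np.linalg.solve(A,b)
def proj(m,X):
    q=np.array(m['R'])@X+np.array(m['t']); return np.array([m['fx']*q[0]/q[2]+m['cx'],m['fy']*q[1]/q[2]+m['cy']])
def bronze(rgb):
    h=cv2.cvtColor(rgb,cv2.COLOR_RGB2HSV); return cv2.inRange(h,(3,140,70),(14,255,255))
def blue(rgb):
    h=cv2.cvtColor(rgb,cv2.COLOR_RGB2HSV); return cv2.inRange(h,(105,120,40),(128,255,255))
def blob(mask,box):
    x0,y0,x1,y1=box; k=np.zeros_like(mask); k[y0:y1,x0:x1]=mask[y0:y1,x0:x1]
    cs,_=cv2.findContours(k,cv2.RETR_EXTERNAL,cv2.CHAIN_APPROX_NONE); return max(cs,key=cv2.contourArea)
E
python3 - <<'E'
from h import *
np.set_printoptions(precision=4,suppress=True)
T=cv2.imread('pics/top0.png')[:,:,::-1].copy();S=cv2.imread('pics/scene0.png')[:,:,::-1].copy()
mt=viewer.camera_model('top');ms=viewer.camera_model('scene')
cor=np.array([(309,66),(406,43),(461,228),(365,250)])/3+[180,95]
P=np.array([plane(mt,p,.014) for p in cor]);print('foot',P,'len',[np.linalg.norm(P[i]-P[(i+1)%4]) for i in range(4)],'cen',P.mean(0))
b=cv2.minAreaRect(blob(blue(T),(275,105,345,150)));print('blue',b,plane(mt,b[0],.014))
b=cv2.minAreaRect(blob(blue(S),(165,240,230,290)));print('blueS',b,plane(ms,b[0],.014))
u=(P[0]+P[1]-P[2]-P[3]);u/=np.linalg.norm(u);print('rack x',u,np.degrees(np.arctan2(u[1],u[0])))
c=blob(bronze(S),(280,195,340,245));e=cv2.fitEllipse(c);print('scene bronze',e)
for z in(.06,.07,.08):print(z,plane(ms,e[0],z))
c=blob(bronze(T),(175,140,225,175));r=cv2.minAreaRect(c);print('top bronze',r,cv2.boxPoints(r))
cc=cv2.cvtColor(S,cv2.COLOR_RGB2HSV)[215:228:6,305:316:5];print(cc.tolist())
E
```

```text
foot [[ 0.6603 -0.1012  0.014 ]
 [ 0.6821 -0.1953  0.014 ]
 [ 0.4989 -0.2365  0.014 ]
 [ 0.4798 -0.1459  0.014 ]] len [np.float64(0.09660651289284473), np.float64(0.18776289252215567), np.float64(0.09258302899280743), np.float64(0.18592176231927685)] cen [ 0.5803 -0.1698  0.014 ]
blue ((304.3529357910156, 127.41178131103516), (10.6715669631958, 14.55213737487793), 75.96376037597656) [ 0.628  -0.1609  0.014 ]
blueS ((196.220703125, 260.1483154296875), (7.806275367736816, 18.020870208740234), 85.2363510131836) [ 0.6271 -0.162   0.014 ]
rack x [0.9732 0.2298 0.    ] 13.284828204035973
scene bronze ((310.6568908691406, 219.6415252685547), (30.033926010131836, 33.606773376464844), 69.06112670898438)
0.06 [0.5144 0.1318 0.06  ]
0.07 [0.5288 0.1294 0.07  ]
0.08 [0.5432 0.127  0.08  ]
top bronze ((199.45375061035156, 153.80056762695312), (31.09569549560547, 4.485686779022217), 8.746162414550781) [[183.7457 153.6532]
 [184.4277 149.2196]
 [215.1618 153.948 ]
 [214.4798 158.3815]]
[[[11, 153, 147], [10, 154, 149], [11, 157, 149]], [[10, 154, 146], [10, 155, 151], [7, 105, 112]], [[11, 152, 148], [10, 145, 144], [9, 142, 144]]]
```

```bash
cat >> h.py <<'E'
def rows(Rt,pt,obs=None):
    """shift (tool axes) and turn (deg rotvec) from current measured pose"""
    o=obs or status.get_obs(); R0=Ro.from_quat(o['ee_rot'])
    return np.degrees((R0.inv()*Rt).as_rotvec()), R0.inv().apply(np.array(pt)-o['position'])
def tool(yaw,lean,flip=1):
    """tool y along horizontal-ish die axis at heading yaw(deg), z down the lean (top leans toward -axis)"""
    a=np.radians(yaw);l=np.radians(lean);h=np.array([np.cos(a),np.sin(a),0]);up=np.array([0,0,1.])
    z=-(np.cos(l)*up-np.sin(l)*h); y=flip*(np.cos(l)*h+np.sin(l)*up); x=np.cross(y,z)
    return Ro.from_matrix(np.c_[x,y,z])
E
python3 - <<'E'
from h import *
from scipy.optimize import brentq
np.set_printoptions(precision=4,suppress=True)
mt=viewer.camera_model('top');ms=viewer.camera_model('scene')
pl=[plane(mt,p,.11) for p in((184.1,151.4),(214.8,156.2))];d=pl[0]-pl[1];yaw=np.degrees(np.arctan2(-d[0],d[1]));print('yaw',yaw)
R=tool(yaw,12).as_matrix();n=R[:,1];zd=-R[:,2]
C=lambda z:plane(ms,(310.66,219.64),z)-.006*n
f=lambda z:(proj(mt,C(z)+.042*zd)-[199.45,153.8])[1]
z=brentq(f,.03,.12);c=C(z);print('centre',c,proj(mt,c+.042*zd))
for fl in(1,-1):
  Rt=tool(yaw,12,fl);a,s=rows(Rt,c+zd*.16);print(fl,a,s, Rt.as_matrix().tolist())
E
```

```text
yaw -10.323889564205041
centre [0.5338 0.1286 0.0762] [196.6486 153.8   ]
1 [-9.6871 -8.9842 86.0215] [-0.4537 -0.3731  0.0124] [[0.17921243195600298, 0.9623117828759726, 0.2045456838226656], [0.9838104005510488, -0.17529621033943468, -0.03726035974353521], [0.0, 0.20791169081775934, -0.9781476007338056]]
-1 [  9.1409  -9.856  -93.2605] [-0.4537 -0.3731  0.0124] [[-0.17921243195600275, -0.9623117828759725, 0.20454568382266558], [-0.9838104005510487, 0.17529621033943446, -0.0372603597435352], [2.7755575615628914e-17, -0.20791169081775931, -0.9781476007338054]]
```

>>> play_rows(
  plan=[-9.7,-9,86,-0.454,-0.373,0.012,0.6,-9.7,-9,86,-0.454,-0.373,0.012,0.6,-9.7,-9,86,-0.454,-0.373,0.012,0.6,-9.7,-9,86,-0.454,-0.373,0.012,0.6,-9.7,-9,86,-0.454,-0.373,0.012,0.6,-9.7,-9,86,-0.454,-0.373,0.012,0.6,-9.7,-9,86,-0.454,-0.373,0.012,0.6,-9.7,-9,86,-0.454,-0.373,0.012,0.6,-9.7,-9,86,-0.454,-0.373,0.012,0.6,-9.7,-9,86,-0.454,-0.373,0.012,0.6,-9.7,-9,86,-0.454,-0.373,0.012,0.6,-9.7,-9,86,-0.454,-0.373,0.012,0.6,-9.7,-9,86,-0.454,-0.373,0.012,0.6],
)

```text
clock: 1.72
position: [0.5008, 0.1362, 0.2332]
ee_rot: [0.763, 0.638, 0.068, 0.08]
ft_force: [0.1, -0.5, 0.3]
grip_width: 0.599
grasp_force: 0.0
```

Run:
```python
from h import *
o=status.get_obs();print(o['clock'],o['position'],o['ee_rot'],o['joint_pos'],o['grip_width'])
m=viewer.camera_model('wrist');I=viewer.camera('wrist');cv2.imwrite('pics/w1.png',I[:,:,::-1])
R=Ro.from_quat(o['ee_rot']);print(m, 'cam in tool',R.inv().apply(-m['R'].T@m['t']-o['position']), (m['R']@R.as_matrix()).round(3))
```

```text
1.725 [0.50081271 0.13619343 0.23318016] [0.76290793 0.63799434 0.06753322 0.07983724] [-0.87798621 -0.0502032   0.44029685  1.92884513  0.15866374  1.09037716
 -0.67579796] 0.5992357849748142
{'fx': 313.7628453644545, 'fy': 313.7628453644545, 'cx': 251.23838049201336, 'cy': 188.7325828609497, 'R': array([[ 0.96272015, -0.17334734,  0.20765503],
       [-0.23333667, -0.9205277 ,  0.31334127],
       [ 0.13683533, -0.35011349, -0.92665886]]), 't': array([-0.50599991,  0.20713258,  0.34442439])} cam in tool [ 0.08391786 -0.00089749 -0.12906489] [[-0.     1.     0.   ]
 [-0.947 -0.    -0.321]
 [-0.321 -0.     0.947]]
```

View pics/w1.png

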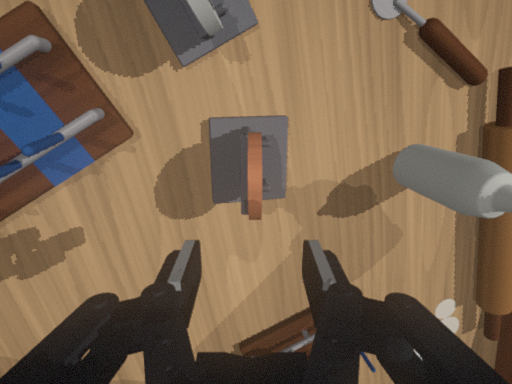

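The wrist view shows the bronze die as a vertical band, columns 248–262 and rows 132–219, parallel to the cradle and midway between the fingers at (185,245) and (318,245). The two tangent rays to the disc in the tool plane will give its centre.

```bash
cat >> h.py <<'E'
def die_in_tool(I,m,o,box=(215,100,295,235)):
    c=blob(bronze(I),box);r=c[:,0,:].astype(float)
    vx,vy,x0,y0=cv2.fitLine(c,cv2.DIST_L2,0,.01,.01).ravel()
    lo,hi=r[:,1].min()-.5,r[:,1].max()+.5
    R=Ro.from_quat(o['ee_rot'])
    M=m['R']@R.as_matrix(); cam=R.inv().apply(-m['R'].T@m['t']-o['position'])
    ds=[]
    for v in(lo,hi):
        d=M.T@np.array([0,(v-m['cy'])/m['fy'],1]);ds.append(d[[0,2]]/np.linalg.norm(d[[0,2]]))
    b=ds[0]+ds[1];b/=np.linalg.norm(b);half=np.arccos(ds[0]@ds[1])/2
    p=cam[[0,2]]+b*.042/np.sin(half)
    tip=np.array([p[0],cam[1],p[1]-.036]) # depth near the rim top
    dep=(M@(tip-cam))[2]; vt=m['cy']+m['fy']*(M@(tip-cam))[1]/dep
    xs=r[abs(r[:,1]-vt)<4,0]; y=cam[1]+((xs.min()+xs.max())/2-m['cx'])/m['fx']*dep
    return np.array([p[0],y,p[1]]),(lo,hi,xs.min(),xs.max(),vt,np.degrees(np.arctan2(vx,vy)))
E
python3 - <<'E'
from h import *
np.set_printoptions(precision=4,suppress=True)
o=status.get_obs();m=viewer.camera_model('wrist');I=viewer.camera('wrist')
p,i=die_in_tool(I,m,o);print(p,i);R=Ro.from_quat(o['ee_rot']);print('world',o['position']+R.apply(p))
y=R.as_matrix()[:,1];print('tool y heading',np.degrees(np.arctan2(y[1],y[0])),np.degrees(np.arcsin(y[2])))
E
```

```text
[-1.5257  0.0653  3.9687] (np.float64(200.5), np.float64(206.5), np.float64(252.0), np.float64(260.0), np.float64(204.44610714774925), np.float32(77.76856))
world [ 1.1071 -1.5186 -3.6369]
tool y heading -10.205880837968841 12.005366275868191
```

Run:
```python
from h import *
I=cv2.imread('pics/w1.png')[:,:,::-1].copy();h=cv2.cvtColor(I,cv2.COLOR_RGB2HSV)
for v in(128,131,134,150,175,200,216,219,222):print(v,h[v,242:268:3].tolist())
```

```text
128 [[4, 22, 83], [12, 31, 83], [175, 16, 94], [165, 9, 111], [165, 9, 112], [0, 5, 113], [15, 9, 111], [174, 11, 112], [0, 9, 116]]
131 [[0, 29, 78], [3, 31, 81], [165, 17, 91], [0, 10, 99], [45, 5, 101], [170, 14, 108], [175, 13, 115], [0, 11, 115], [170, 14, 110]]
134 [[13, 22, 82], [11, 30, 69], [10, 106, 120], [10, 133, 132], [11, 140, 131], [10, 137, 132], [10, 118, 130], [174, 11, 111], [8, 10, 103]]
150 [[0, 15, 84], [4, 23, 78], [10, 126, 152], [10, 129, 166], [10, 134, 166], [11, 131, 165], [10, 131, 168], [5, 15, 101], [5, 15, 102]]
175 [[3, 27, 86], [167, 22, 82], [11, 134, 185], [11, 130, 185], [10, 132, 184], [11, 130, 185], [10, 133, 184], [173, 21, 98], [0, 18, 99]]
200 [[0, 27, 85], [8, 48, 79], [9, 124, 136], [10, 133, 146], [11, 136, 150], [9, 130, 155], [12, 136, 165], [16, 100, 150], [16, 107, 150]]
216 [[16, 96, 175], [17, 101, 176], [14, 109, 154], [12, 127, 124], [12, 140, 124], [11, 133, 125], [10, 137, 125], [16, 104, 177], [17, 104, 174]]
219 [[16, 104, 172], [16, 103, 176], [15, 108, 158], [14, 124, 127], [13, 120, 127], [12, 131, 123], [12, 116, 128], [16, 102, 177], [16, 102, 175]]
222 [[15, 101, 171], [16, 99, 178], [16, 104, 170], [16, 101, 171], [16, 103, 174], [16, 109, 164], [16, 99, 165], [15, 99, 176], [16, 102, 177]]
```

```bash
sed -i 's/(3,140,70),(14,255,255)/(4,112,70),(14,255,255)/' h.py
python3 - <<'E'
from h import *
np.set_printoptions(precision=4,suppress=True)
o=status.get_obs();m=viewer.camera_model('wrist');I=viewer.camera('wrist')
p,i=die_in_tool(I,m,o);print(p,i);R=Ro.from_quat(o['ee_rot']);print('world',o['position']+R.apply(p))
E
```

```text
[-0.003   0.0015  0.1647] (np.float64(132.5), np.float64(219.5), np.float64(247.0), np.float64(261.0), np.float64(188.0270982055848), np.float32(0.4152593))
world [0.5357 0.1268 0.0725]
```

>>> play_rows(
  plan=[0,0,0,-0.003,0.0015,0.05,0.5,0,0,0,-0.003,0.0015,0.09,0.5,0,0,0,-0.003,0.0015,0.115,0.5,0,0,0,-0.003,0.0015,0.13,0.5,0,0,0,-0.003,0.0015,0.137,0.5,0,0,0,-0.003,0.0015,0.137,0.5],
  squeeze=50,
)

```text
clock: 2.62
position: [0.5305, 0.127, 0.0999]
ee_rot: [0.764, 0.637, 0.068, 0.08]
ft_force: [0.1, -0.7, 0.2]
grip_width: 0.501
grasp_force: 0.0
```

Run:
```python
from h import *
o=status.get_obs();print(o['clock'],o['position'],o['ft_force'])
cv2.imwrite('pics/w2.png',viewer.camera('wrist')[:,:,::-1])
```

```text
2.625 [0.53052041 0.12698491 0.09986686] [ 0.14863925 -0.73312821  0.20208169]
```

View pics/w2.png

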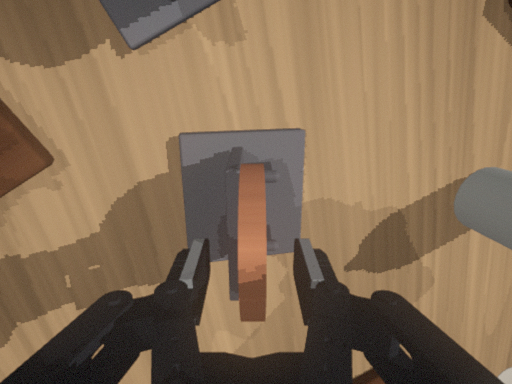

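The die (columns 239–266, rows 163–320) stands midway between the fingertips at (198,250) and (308,250). I'll check the centring numerically before closing.

Run:
```python
from h import *
o=status.get_obs();m=viewer.camera_model('wrist');I=viewer.camera('wrist')
print(die_in_tool(I,m,o,(225,140,285,335)))
```

```text
(array([ 0.00129819, -0.0010049 ,  0.02688263]), (np.float64(163.5), np.float64(321.5), np.float64(237.0), np.float64(265.0), np.float64(277.6019456742529), np.float32(0.28050652)))
```

>>> play_rows(
  plan=[0,0,0,0.001,0,0.003,0.3,0,0,0,0.001,0,0.003,0,0,0,0,0.001,0,0.003,0,0,0,0,0.001,0,0.003,0,0,0,0,0.001,0,0.003,0,0,0,0,0.001,0,0.003,0],
  squeeze=60,
)

```text
clock: 3.48
position: [0.5318, 0.1279, 0.0972]
ee_rot: [0.763, 0.637, 0.068, 0.08]
ft_force: [5.2, 0.3, 1.7]
grip_width: 0.131
grasp_force: 61.5
```

Gripped (opening 0.131 ≈ 11 mm). Lifting along the lean.

>>> play_rows(
  plan=[0,0,0,0,0,-0.02,0,0,0,0,0,0,-0.05,0,0,0,0,0,0,-0.09,0,0,0,0,0,0,-0.13,0,0,0,0,0,0,-0.13,0],
)

```text
clock: 4.1
position: [0.5043, 0.1329, 0.2253]
ee_rot: [0.763, 0.637, 0.069, 0.079]
ft_force: [-0.4, -0.4, -4.5]
grip_width: 0.127
grasp_force: 62.1
```

Run:
```python
from h import *
np.set_printoptions(precision=4,suppress=True)
o=status.get_obs();print(o['position'],o['ft_force'],o['grasp_force'])
m=viewer.camera_model('wrist');I=viewer.camera('wrist');cv2.imwrite('pics/w3.png',I[:,:,::-1])
try: print(die_in_tool(I,m,o,(225,140,285,335)))
except Exception as e: print(e)
# approach pose: above slot, die upright
Rt=tool(13.3,0); s=np.array([.626,-.1605,.069]); a,d=rows(Rt,s+[0,0,.026+.09],o); print(a,d)
```

```text
[0.5043 0.1329 0.2253] [-0.4441 -0.4256 -4.5305] 62.12069749832153
(array([-0.0004, -0.001 ,  0.0246]), (np.float64(167.5), np.float64(327.5), np.float64(238.0), np.float64(264.0), np.float64(283.84304704945174), np.float32(0.07500662)))
[ 11.917    2.2915 -23.5125] [-0.2671  0.1601  0.0745]
```

>>> play_rows(
  plan=[12,2.3,-23.5,-0.267,0.168,0.035,0,12,2.3,-23.5,-0.267,0.168,0.035,0,12,2.3,-23.5,-0.267,0.168,0.035,0,12,2.3,-23.5,-0.267,0.168,0.035,0,12,2.3,-23.5,-0.267,0.168,0.035,0,12,2.3,-23.5,-0.267,0.168,0.035,0,12,2.3,-23.5,-0.267,0.168,0.035,0,12,2.3,-23.5,-0.267,0.168,0.035,0],
)

```text
clock: 5.15
position: [0.6246, -0.161, 0.2215]
ee_rot: [0.621, 0.784, -0.003, -0.002]
ft_force: [-0.3, 0.5, -4.8]
grip_width: 0.13
grasp_force: 62.3
```

Run:
```python
from h import *
np.set_printoptions(precision=4,suppress=True)
o=status.get_obs();print(o['clock'],o['position'],o['ee_rot'],o['ft_force'])
m=viewer.camera_model('wrist');I=viewer.camera('wrist')
cv2.imwrite('pics/w4.png',I[:,:,::-1])
R=Ro.from_quat(o['ee_rot']);y=R.as_matrix()[:,1];print('tool y heading',np.degrees(np.arctan2(y[1],y[0])),np.degrees(np.arcsin(y[2])))
print(die_in_tool(I,m,o,(225,140,285,335)))
```

```text
5.15 [ 0.6246 -0.161   0.2215] [ 0.6212  0.7837 -0.0026 -0.0022] [-0.274   0.5322 -4.8322]
tool y heading 13.197219824259458 -0.3900603258064469
(array([ 0.015 , -0.0004,  0.0084]), (np.float64(145.5), np.float64(327.5), np.float64(238.0), np.float64(265.0), np.float64(276.31872456724324), np.float32(4.8459764)))
```

View pics/w4.png

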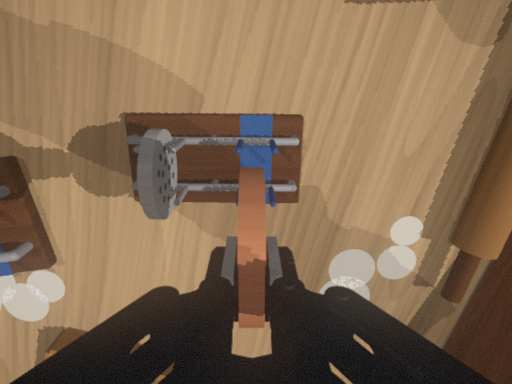

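The rack is aligned with the image. The rails run at rows ~142 and ~187, the blue band spans columns 239–272, the blue tines are near columns 241 and 271, and the held die is at columns 238–265. Next I'll work out the offset.

Run:
```python
from h import *
np.set_printoptions(precision=4,suppress=True)
o=status.get_obs();m=viewer.camera_model('wrist');I=cv2.imread('pics/w4.png')[:,:,::-1].copy()
R=Ro.from_quat(o['ee_rot']);rel=lambda X:R.inv().apply(X-o['position'])
h=cv2.cvtColor(I,cv2.COLOR_RGB2HSV)
g=(h[:,:,1]<60)&(h[:,:,2]>80)
rl=[];
for c in(200,215,225,280,288):
    k=np.where(g[120:200,c])[0]+120; a=k[k<165];b=k[k>=165];print(c,a.min(),a.max(),b.min(),b.max()) if len(a) and len(b) else print(c,len(a),len(b))
    if len(a) and len(b):
        A=rel(plane(m,(c,(a.min()+a.max())/2),.030));B=rel(plane(m,(c,(b.min()+b.max())/2),.030));rl.append([A[0],B[0],A[1]])
rl=np.array(rl);print(rl,'midx',rl[:,:2].mean())
bl=blue(I)
for r in range(114,208,4):
    k=np.where(bl[r,225:290])[0]+225; print(r,[(s[0],s[-1]) for s in np.split(k,np.where(np.diff(k)>2)[0]+1) if len(s)])
for r in(118,122,126):
    k=np.where(bl[r,225:290])[0]+225;print('band y',rel(plane(m,((k[0]+k[-1])/2,r),.014)))
```

```text
200 137 144 184 190
215 135 144 180 190
225 137 144 184 190
280 138 145 184 191
288 138 145 182 191
[[ 0.0275 -0.0229 -0.0532]
 [ 0.0286 -0.0206 -0.0377]
 [ 0.0275 -0.0228 -0.0275]
 [ 0.0266 -0.0233  0.029 ]
 [ 0.0266 -0.0221  0.0372]] midx 0.0025188290962207373
114 []
118 [(np.int64(241), np.int64(271))]
122 [(np.int64(241), np.int64(270))]
126 [(np.int64(241), np.int64(271))]
130 [(np.int64(241), np.int64(270))]
134 [(np.int64(241), np.int64(271))]
138 []
142 [(np.int64(241), np.int64(241))]
146 [(np.int64(240), np.int64(270))]
150 [(np.int64(236), np.int64(277))]
154 [(np.int64(241), np.int64(270))]
158 [(np.int64(241), np.int64(270))]
162 [(np.int64(241), np.int64(270))]
166 [(np.int64(241), np.int64(270))]
170 [(np.int64(265), np.int64(270))]
174 [(np.int64(265), np.int64(269))]
178 [(np.int64(265), np.int64(269))]
182 []
186 []
190 []
194 [(np.int64(267), np.int64(267))]
198 []
202 [(np.int64(267), np.int64(268))]
206 []
band y [0.0485 0.0045 0.2081]
band y [0.0444 0.004  0.2081]
band y [0.0402 0.0045 0.2081]
```

>>> play_rows(
  plan=[-0.4,0,0.5,0.0025,0.0045,0.02,0,-0.4,0,0.5,0.0025,0.0045,0.045,0,-0.4,0,0.5,0.0025,0.0045,0.062,0,-0.4,0,0.5,0.0025,0.0045,0.062,0],
)

```text
clock: 5.7
position: [0.6285, -0.1564, 0.1608]
ee_rot: [0.624, 0.782, 0.001, 0.001]
ft_force: [0.1, 0.3, -5.2]
grip_width: 0.13
grasp_force: 62.1
```

Run:
```python
from h import *
np.set_printoptions(precision=4,suppress=True)
o=status.get_obs();print(o['clock'],o['position'],o['ft_force'],o['grasp_force'])
I=viewer.camera('wrist')[:,:,::-1];S=viewer.camera('scene')[:,:,::-1]
a=cv2.resize(I[100:340,130:370],(390,390),interpolation=cv2.INTER_CUBIC);b=cv2.resize(S[180:290,140:250],(390,390),interpolation=cv2.INTER_CUBIC)
cv2.imwrite('pics/c5.png',np.hstack([a,b]))
R=Ro.from_quat(o['ee_rot']);y=R.as_matrix()[:,1];print('tool y heading',np.degrees(np.arctan2(y[1],y[0])),np.degrees(np.arcsin(y[2])))
```

```text
5.7 [ 0.6285 -0.1564  0.1608] [ 0.0507  0.3306 -5.2397] 62.143574953079224
tool y heading 12.830479269276754 0.10287209916781286
```

View pics/c5.png

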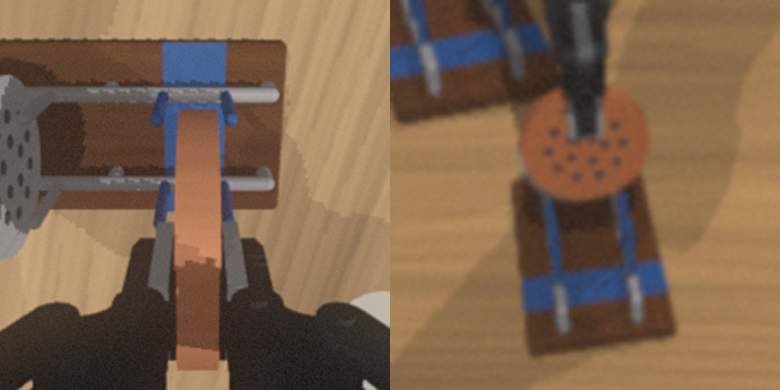

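Run:
```python
from h import *
np.set_printoptions(precision=4,suppress=True)
o=status.get_obs();m=viewer.camera_model('wrist')
R=Ro.from_quat(o['ee_rot']);rel=lambda X:R.inv().apply(X-o['position'])
for c in(190,285):
  A=rel(plane(m,(c,157.2),.030));B=rel(plane(m,(c,213.5),.030));print(A,B,(A+B)/2)
# foot long edges: crop rows 40 and 209
A=rel(plane(m,(240,100+40/1.625),.014));B=rel(plane(m,(270,100+209/1.625),.014));print('foot mid',(A+B)/2,A-B)
# die bottom/top tangent rows: crop 108 and 370
class F: pass
cam=rel(-m['R'].T@m['t']);M=m['R']@R.as_matrix();ds=[]
for v in(100+108/1.625,100+370/1.625):
    d=M.T@np.array([0,(v-m['cy'])/m['fy'],1]);ds.append(d[[0,2]]/np.linalg.norm(d[[0,2]]))
b=ds[0]+ds[1];b/=np.linalg.norm(b);print('die xz',cam[[0,2]]+b*.042/np.sin(np.arccos(ds[0]@ds[1])/2))
```

```text
[ 0.0238 -0.0526  0.1326] [-0.0282 -0.0559  0.1327] [-0.0022 -0.0543  0.1326]
[0.0238 0.0282 0.133 ] [-0.0283  0.0301  0.1331] [-0.0023  0.0292  0.133 ]
foot mid [-0.001   0.0037  0.1489] [ 0.1004 -0.0282 -0.0003]
die xz [0.0008 0.0238]
```

>>> play_rows(
  plan=[0,0,0,-0.0025,0,0.01,0,0,0,0,-0.0025,0,0.025,0,0,0,0,-0.0025,0,0.04,0,0,0,0,-0.0025,0,0.052,0,0,0,0,-0.0025,0,0.06,0,0,0,0,-0.0025,0,0.06,0],
)

```text
clock: 6.55
position: [0.6298, -0.16, 0.1015]
ee_rot: [0.624, 0.781, 0.001, 0.001]
ft_force: [-0.2, -0.3, -4.3]
grip_width: 0.127
grasp_force: 62.1
```

No contact yet. I'll step down slowly.

>>> play_rows(
  plan=[0,0,0,0,0,0.002,0,0,0,0,0,0,0.004,0,0,0,0,0,0,0.006,0,0,0,0,0,0,0.006,0],
)

```text
clock: 7.05
position: [0.6301, -0.1601, 0.0961]
ee_rot: [0.624, 0.781, 0.001, 0.002]
ft_force: [0.1, -0.0, -4.5]
grip_width: 0.127
grasp_force: 62.2
```

>>> play_rows(
  plan=[0,0,0,0,0,0.001,0,0,0,0,0,0,0.002,0,0,0,0,0,0,0.002,0],
)

```text
clock: 7.42
position: [0.6301, -0.1601, 0.0941]
ee_rot: [0.624, 0.781, 0.001, 0.002]
ft_force: [-0.6, 0.1, -4.8]
grip_width: 0.127
grasp_force: 62.2
```

>>> play_rows(
  plan=[0,0,0,0,0,0.001,0,0,0,0,0,0,0.002,0,0,0,0,0,0,0.002,0],
)

```text
clock: 7.8
position: [0.6305, -0.1602, 0.0936]
ee_rot: [0.624, 0.781, 0.002, 0.002]
ft_force: [-5.9, 1.7, 8.3]
grip_width: 0.127
grasp_force: 64.4
```

Contact came at the expected height (TCP 0.0936 against ~0.093). I'll look before letting go.

Run:
```python
from h import *
I=viewer.camera('wrist')[:,:,::-1];S=viewer.camera('scene')[:,:,::-1]
o=status.get_obs();print(o['ft_force'],o['torque'],o['position'])
a=cv2.resize(I[100:340,130:370],(390,390),interpolation=cv2.INTER_CUBIC);b=cv2.resize(S[200:290,150:240],(390,390),interpolation=cv2.INTER_CUBIC)
cv2.imwrite('pics/c6.png',np.hstack([a,b]))
```

```text
[-4.532818    1.05057724  8.32942129] [ 0.27854584  1.14877221 -0.11689062] [ 0.63049417 -0.16025056  0.09365937]
```

View pics/c6.png

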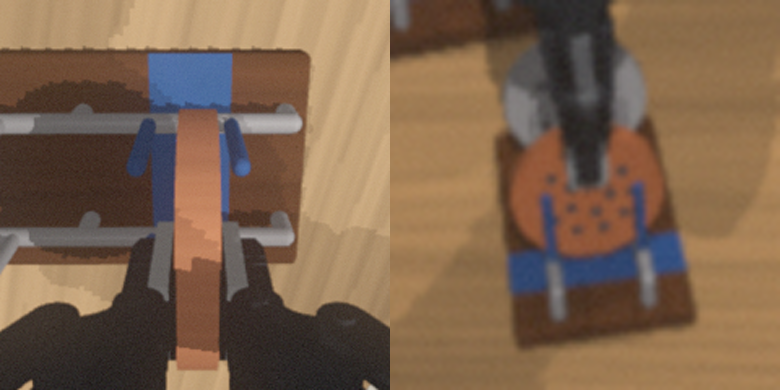

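The die is between all four blue tines and resting on the rails. I'll ease the grip, press 1 mm more to make sure it's seated, then release.

>>> play_rows(
  plan=[0,0,0,0,0,0.001,0,0,0,0,0,0,0.001,0,0,0,0,0,0,0.001,0],
  squeeze=25,
)

```text
clock: 8.28
position: [0.6306, -0.1603, 0.0935]
ee_rot: [0.624, 0.781, 0.002, 0.002]
ft_force: [-8.1, 3.4, 16.1]
grip_width: 0.133
grasp_force: 65.5
```

>>> play_rows(
  plan=[0,0,0,0,0,-0.001,0,0,0,0,0,0,-0.001,0.16,0,0,0,0,0,-0.001,0.2,0,0,0,0,0,-0.001,0.28,0,0,0,0,0,-0.001,0.4,0,0,0,0,0,-0.001,0.45,0,0,0,0,0,-0.001,0.45],
)

```text
clock: 9.15
position: [0.6301, -0.1601, 0.0922]
ee_rot: [0.624, 0.781, 0.001, 0.002]
ft_force: [-0.3, -0.2, -0.4]
grip_width: 0.452
grasp_force: 0.0
```

>>> play_rows(
  plan=[0,0,0,0,0,-0.02,0.45,0,0,0,0,0,-0.06,0.45,0,0,0,0,0,-0.11,0.45,0,0,0,0,0,-0.15,0.45,0,0,0,0,0,-0.15,0.45,0,0,0,0,0,-0.15,0.45],
)

```text
clock: 9.9
position: [0.6294, -0.16, 0.2427]
ee_rot: [0.624, 0.781, 0.002, 0.002]
ft_force: [0.4, 0.9, 0.3]
grip_width: 0.449
grasp_force: 0.0
```

Run:
```python
from h import *
I=viewer.camera('wrist')[:,:,::-1];S=viewer.camera('scene')[:,:,::-1]
o=status.get_obs();print(o['clock'],o['ft_force'],o['position'])
a=cv2.resize(I[80:320,130:370],(390,390),interpolation=cv2.INTER_CUBIC);b=cv2.resize(S[200:290,150:240],(390,390),interpolation=cv2.INTER_CUBIC)
cv2.imwrite('pics/c7.png',np.hstack([a,b]))
ms=viewer.camera_model('scene');T=viewer.camera('scene')
e=cv2.fitEllipse(cv2.convexHull(blob(bronze(T),(155,200,235,270))));print(e,plane(ms,e[0],.069))
```

```text
10.0 [-0.42929095  0.20699026  0.19267015] [ 0.62904408 -0.1598549   0.24151611]
((193.9480438232422, 241.48434448242188), (35.48929214477539, 46.00564193725586), 91.41874694824219) [ 0.62281898 -0.16441562  0.069     ]
```

View pics/c7.png

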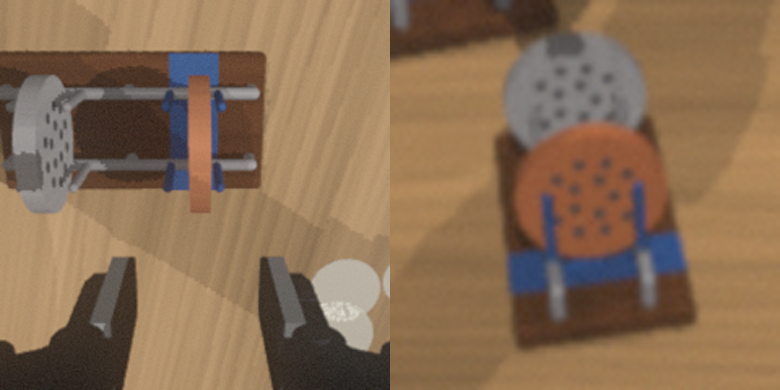

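The bronze die stands upright between the blue tines and rests on both rails. The silver die hasn't moved and the gripper is clear. Handing in.

```bash
python3 -c "
from workcell import manip; print(manip.hand_in())"
```

```text
the job is handed in; nothing more can be done
None
```

The bronze die is standing upright between the blue tines of the smallest rack, fully down on both rails before release; the white and silver dies were not touched, and the job was handed in at about 10 s on the robot's clock.

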